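Check weight from a slide-lid case onto the balance

TASK

Slide the lid of the sloping wooden weight case all the way out along its grooves and lay it flat, handle up, in the middle of the grey rubber mat. Then take the taller of the two steel weights out of the case and stand it upright in the middle of the balance pan, setting it down gently. Leave the shorter weight in its socket and do not disturb the other things on the bench.

Things in the scene. Friction and masses are not known exactly. Their poses are not given: they have to be found in the camera images.
- case: Fixed wooden case, a box 116 x 140 x 103 mm on a low stand, sloping like a lectern: its top faces up and towards its own -x (the low front), 0.47 rad from level. This frame is NOT sloped: origin on the bench under the middle of the stand, z up, y level along the slide. It spans about 98 mm to -x, 65 mm to +x, up to 149 mm high. Walls 8 to 14 mm; -y end closed, +y end open for the lid.
- track_end (a point): Middle of the open (+y) end of the tracks, at the height of the lid's underside, 70 mm from the case's centre. Grooves 9 mm high, 5 mm deep run along the case's y; their lips leave 92 mm between them and stand 9 mm above the lid's top. The lid can leave only here, along the case's +y, free once its centre is 137 mm from the case's centre in y. Site axes as the case's.
- socket_a (a point): Centre of the floor of the +y socket inside the case: a square hole 42 mm wide, 30 mm deep in a dark insert. The inner space is 90 mm along the slope, 124 mm along y, and 82 mm deep from this floor up to the lid (at right angles to the slope).
- socket_b (a point): The same for the -y socket, 60 mm from the other.
- lid: Loose wooden lid 100 (x, along the slope) x 132 (y, slide direction) x 6 mm, 90 g, with a handle bar centred on top: 14 mm wide in x, 60 mm long in y, 20 mm high (to 26 mm above the underside). Origin: centre of the underside; z out of the top, sloped 0.47 rad at the start. Starts in the grooves, 0 to 22 mm open, play 2 mm each side, 3 mm in height; slides to its +y with light friction.
- weight_tall: The taller steel weight, 76 mm high, about 0.5 kg: cylinder 38 mm in diameter, 44 mm high, then a neck 16 mm in diameter, then a round knob 24 mm in diameter from 52 to 76 mm above the base. Origin: centre of the underside; z along its axis to the knob. Starts in either socket, square to the sloped floor, so leaning about 0.47 rad towards the case's -x.
- weight_short: The shorter steel weight, 52 mm high: same diameter, neck and knob, cylinder only 20 mm high; stands in the other socket and stays there. Origin at the centre of its underside, z along its axis.
- mat: Fixed grey rubber mat 150 (x) x 190 (y) x 4 mm lying flat on the bench between the case and the balance. Origin at the centre of its underside on the bench, z up.
- balance: Fixed laboratory balance, 260 (x) x 200 (y) mm, housing top 72 mm above the bench, display at its -x end. Origin on the bench under its centre, z up. A thin clear blue draught screen up to 127 mm above the bench stands on three sides of the pan (back at x = +120 mm, sides at y = +-92 mm; open towards -x).
- pan (a point): Centre of the upper face of the balance's round steel pan, 130 mm in diameter and 6 mm thick, about 86 mm above the bench, 30 mm to +x of the balance's origin. The pan is sprung: it sinks 1 mm for each 2.5 N laid on it, at most 6 mm, and this point sinks with it.
- reagent_bottle: Amber bottle, 72 mm in diameter, 160 mm high, behind the case. Its frame: origin at the centre of its underside, z up. A bystander, loose.
- wash_bottle: White bottle, 64 mm in diameter, 170 mm high. Its frame: origin at the centre of its underside, z up. A bystander, loose.
- beaker: Glass beaker, 80 mm in diameter, 95 mm high. Its frame: origin at the centre of its underside, z up. A bystander, loose.
- sample_jar: Clear jar, 68 mm in diameter, 90 mm high. Its frame: origin at the centre of its underside, z up. A bystander, loose.
- dish: White dish, 96 mm in diameter, 18 mm high, near the robot. Its frame: origin at the centre of its underside, z up. A bystander, loose.
- mortar: White ceramic mortar, 100 mm in diameter, 50 mm high, near the robot. Its frame: origin at the centre of its underside, z up. A bystander, loose.
- spatula: Spatula 180 mm long, 20 mm wide, 8 mm high, lying along its x axis beyond the mat. Origin at the middle of its underside. A bystander, loose.

How it is judged:
By the outcome, as a careful person would: the job done as asked, in the order asked, and still so for the second after the job is handed in, with the robot touching nothing.
It also fails if it takes over 59 s, if anything falls off the work surface, if the arm or the gripper's body presses on something with over 40 N, if the wrist force passes 120 N, or if a joint passes its speed limit or range.

ROBOT

A 6-joint arm with a two-finger parallel gripper is mounted at the origin on the work surface. World frame = base frame: x ahead of the robot, y to its left, z up, the work surface at z = 0. Lengths are in m, angles in rad, forces in N, time in s.
With the tool pointing down it reaches from about 0.3 to 0.775 m from the base axis. Payload 14.6 kg.
Tool frame: the origin (TCP) lies on the centre line of the jaws, within the pads' length; the fingertips stand 19 mm ahead of it and the grasp point (between the pads) is the TCP; z points along the fingers, y is the direction in which the jaws open and shut (so a half turn about z gives the same grasp; the last joint's range is limited). The gripper opens to 94 mm and grips with 3 to 60 N. Pads are 16 mm wide; open, the fingers measure 119 mm over their backs; the gripper's body (75 mm by 177 mm) begins 78 mm behind the grasp point.
Start: joints at [-1.231, 0.3, 1.521, -0, 1.321, -0.067], TCP at [0.218, -0.505, 0.224] pointing down, gripper open.
Joint ranges: [-3.03, 3.03], [-0.79, 2.21], [0.23, 2.52], [-1.04, 4.18], [0, 3.07], [-2.55, 2.55]. Speed limits (rad/s): [2.22, 2.22, 2.57, 3.14, 3.14, 3.14].

INTERFACE

Orientations are given as [roll, pitch, yaw] about the fixed x, y, z axes, in that order (R = Rz(yaw) Ry(pitch) Rx(roll)).
In Python, from station import ctrl gives the robot as it stands. The module is installed in compiled form; this text tells all that it offers.
- The arm moves only by the shell command python3 -m creep 'ROWS' [FORCE]. ROWS is a JSON object of lists of equal length, an entry for each row: "translation": the shift along the world's x, y, z in mm, a list of three; "yaw": the turn about the world's z in rad; "gripper": the closure in counts, from 0 (fully open) to 255 (shut). A call has 1 to 5 rows; each row is the pose to reach, as a shift and turn from the pose measured when the call began; what a row does not reach only later rows make up. A row lasts 1/12 s, in which the tool goes at most 41.7 mm and 7.16 degrees, less where a joint would pass 70% of its speed; a pose out of reach is approached as far as the arm can. A call with a gripper value outside its range is refused whole. The fingers move at their own pace and stop on an object; FORCE is the grip in N (left out, the last holds). Time passes only in rows, so rows that repeat a pose let the fingers close. It gives the time, the measured TCP pose, the force and the opening at its end, in the units of the state.
- ctrl.get_obs(): the state, without advancing time (a new reading comes with each control period).
- ctrl.camera(name): name is "scene" or "top" or "wrist"; returns a dict with "pixels" (384x512x3 uint8, red, green, blue), "depth" (384x512 float32, m along the optical axis (not along the pixel's ray), 0 where there is no reading), "fx", "fy", "cx", "cy" (pixels), "R" (3x3) and "t" (3): a world point X has camera coordinates R X + t; the wrist camera has in their place "tool_from_camera" (4x4, takes a point from camera to tool coordinates, whose origin is the TCP and whose axes are the flange's). Camera axes: x right, y down, z forward; pixel columns grow to the right and rows downward; lengths in m; the calibration is good to about 2 mm. A picture is of the moment at which its call begins: read the wrist's pose just before it.
- ctrl.hand_in(): hands the job in, once; it reports no verdict.
The state is a dict: "time_s": time; "qpos": joint angles; "joint_vel": joint speeds; "tau": joint torques, N m; "ee_pos": TCP position; "eef_rot": TCP orientation; "force": force on the tool from outside, world axes, zero at the start; "moment": the same for the moment, N m; "grip_width": finger opening in m.
Only numpy, scipy, OpenCV 4.12 (cv2) and the standard library are available. Lean on these libraries where they do the work, as an engineer would, in place of code of your own. Each camera call takes 0.05 s, during which the arm holds its last target. There are 200 camera calls.

## Working session

There is one attempt and no reset: what is moved stays moved. The work goes in short steps, Python scripts to look and compute and a shell command to move; the robot and the scene stay as the last step left them, time stands still between calls to the robot, and variables do not carry over. Pictures are saved under pics/ and viewed, about 8 in all and at most 12, crops included, and the job is handed in when it is done.

```bash
mkdir -p pics && cat > h.py <<'E'
import numpy as np, cv2
from station import ctrl
def grab(n):
    c=ctrl.camera(n); np.savez(f'pics/{n}.npz',**{k:np.asarray(v) for k,v in c.items()}); return c
def world(c):
    h,w=c['depth'].shape; v,u=np.mgrid[:h,:w]; d=c['depth']
    P=np.stack([(u-c['cx'])/c['fx']*d,(v-c['cy'])/c['fy']*d,d],-1)
    return (P-np.asarray(c['t']))@np.asarray(c['R'])
E
python3 - <<'E'
from h import *
ims=[]
for n in('scene','top'):
    c=grab(n); cv2.imwrite(f'pics/{n}1.png',cv2.resize(c['pixels'][:,:,::-1],None,fx=1.5,fy=1.5))
    print(n,c['fx'],c['R'],c['t'],(c['depth']>0).mean())
o=ctrl.get_obs();print(o)
E
```

```text
scene 370.62873578015837 [[-0.38655927  0.92209478 -0.01769581]
 [ 0.73538578  0.29659449 -0.60929424]
 [-0.55657856 -0.24854158 -0.79274674]] [ 0.21241864 -0.33159843  1.52880915] 0.9960683186848959
top 460.6103707506633 [[ 0.02340435 -0.99965041  0.0123005 ]
 [-0.99378466 -0.02460292 -0.10856681]
 [ 0.10883148 -0.00968311 -0.99401305]] [-0.03330935  0.51325506  1.22789639] 0.9959309895833334
{'time_s': 0.1, 'qpos': array([-1.23062852e+00,  3.00421858e-01,  1.52151615e+00,  1.43156907e-05,
        1.32072130e+00, -6.65781397e-02]), 'joint_vel': array([ 5.52742915e-04,  5.69157948e-04, -3.00260575e-03, -4.75879147e-05,
       -2.34172178e-03,  1.18558653e-03]), 'tau': array([ 3.78110140e-03, -5.32642400e+01, -3.53285480e+01,  7.10312999e-02,
        2.34676368e-02, -7.27857037e-05]), 'ee_pos': array([ 0.21753045, -0.50491401,  0.2239408 ]), 'eef_rot': array([-3.14052929e+00, -8.47990729e-05,  4.06742352e-01]), 'force': array([-0.38729692,  0.63181784, -0.52522068]), 'moment': array([-0.0561359 ,  0.02676805, -0.00935708]), 'grip_width': 0.09407133926206143}
```

View pics/top1.png

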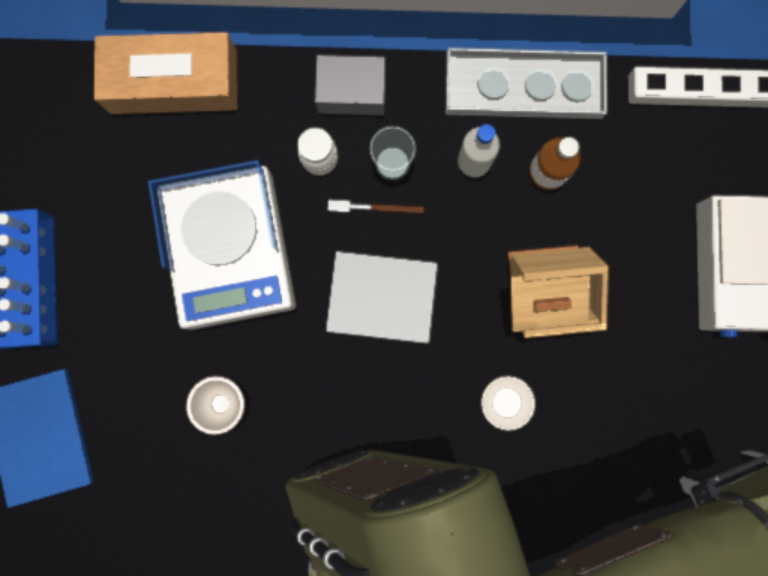

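View pics/scene1.png

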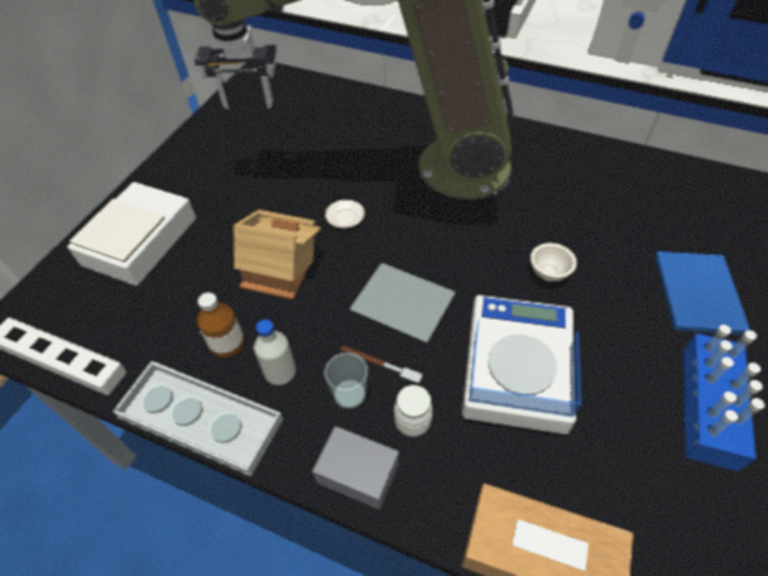

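The top view shows the case at (558,290), with the handle at (552,304) and the open +y end facing left. The mat is at (383,297) and the pan at (219,228). The scene view agrees, with the low front of the case facing the robot. Next I measure these with depth.

```bash
python3 - <<'E'
from h import *
def rect(P): 
    (c,s,a)=cv2.minAreaRect(P[:,:2].astype(np.float32)*1000); return np.round(c,1),np.round(s,1),round(a,1)
for n in('top','scene'):
    c=dict(np.load(f'pics/{n}.npz')); W=world(c); hsv=cv2.cvtColor(c['pixels'],cv2.COLOR_RGB2HSV)
    H,S,V=[hsv[...,i].astype(int) for i in range(3)]; X,Y,Z=[W[...,i] for i in range(3)]
    print('==',n)
    # bench height
    m=(V<50)&(X>.3)&(X<.8)&(abs(Y)<.5); print('bench z',np.median(Z[m]))
    m=(S<60)&(V>120)&(Z<.015)&(Z>-.005)&(X>.3)&(X<.65)&(Y>-.2)&(Y<.2)
    k,l,st,ce=cv2.connectedComponentsWithStats(m.astype(np.uint8)); i=1+st[1:,4].argmax()
    P=W[l==i]; print('mat',len(P),rect(P),P.mean(0),np.median(P[:,2]))
    m=(S<60)&(Z>.08)&(Z<.095)&(X>.4)&(X<.75)&(Y>.15)&(Y<.5)
    k,l,st,ce=cv2.connectedComponentsWithStats(m.astype(np.uint8)); i=1+st[1:,4].argmax()
    P=W[l==i];cn=max(cv2.findContours((l==i).astype(np.uint8),0,2)[0],key=len)
    print('pan',len(P),rect(P),cv2.minEnclosingCircle(P[:,:2].astype(np.float32)*1000),np.median(P[:,2]))
    m=(Z>.03)&(Z<.155)&(X>.3)&(X<.65)&(Y>-.48)&(Y<-.2)&(H<25)&(S>60)
    k,l,st,ce=cv2.connectedComponentsWithStats(m.astype(np.uint8)); i=1+st[1:,4].argmax()
    cm=l==i; P=W[cm]; print('case',len(P),rect(P),P[:,2].min(),P[:,2].max())
    print(' wood hue/sat', np.percentile(H[cm],[5,25,50,75,95]),np.percentile(S[cm],[5,25,50,75,95]),np.percentile(V[cm],[5,50,95]))
    ys,xs=np.where(cm); y0,y1,x0,x1=ys.min()-6,ys.max()+6,xs.min()-6,xs.max()+6
    cv2.imwrite(f'pics/case_{n}.png',cv2.resize(c['pixels'][y0:y1,x0:x1,::-1],None,fx=5,fy=5,interpolation=cv2.INTER_NEAREST)); print(' crop',x0,y0)
a=cv2.imread('pics/case_top.png');b=cv2.imread('pics/case_scene.png')
h=max(a.shape[0],b.shape[0]); pad=lambda i:cv2.copyMakeBorder(i,0,h-i.shape[0],0,0,0)
o=np.hstack([pad(a),pad(b)]); print(o.shape,a.shape); cv2.imwrite('pics/casecrop.png',o)
E
```

```text
== top
bench z -2.9957586419288906e-05
mat 3627 (array([487.3,  12.6]), array([189.5, 148.8]), 84.9) [0.48678944 0.01256851 0.00391759] 0.0039417942107278095
pan 1893 (array([594.1, 299.6]), array([129.8, 127.1]), 46.8) ((594.0955200195312, 300.2790222167969), 65.48563385009766) 0.085564651865132
case 3445 (array([ 498., -286.]), array([150.6, 160.4]), 6.8) 0.04294227586513931 0.1516381546683094
 wood hue/sat [14. 17. 17. 17. 18.] [116. 118. 119. 120. 136.] [ 97. 200. 222.]
 crop 335 159
== scene
bench z 0.0010635660139341648
mat 2002 (array([487.8,  10.2]), array([192.9, 151.1]), 85.1) [0.49139889 0.01370898 0.00506672] 0.00511947882231917
pan 1454 (array([595.1, 299.9]), array([128.8, 127.6]), 16.5) ((595.281494140625, 298.6061706542969), 66.06060028076172) 0.08643959226775849
case 2042 (array([ 498.6, -285.6]), array([155.4, 160.9]), 6.4) 0.030298885392045286 0.15127350679531804
 wood hue/sat [14. 18. 19. 19. 20.] [106. 112. 114. 116. 134.] [105. 180. 203.]
 crop 151 134
(355, 715, 3) (355, 375, 3)
```

View pics/casecrop.png

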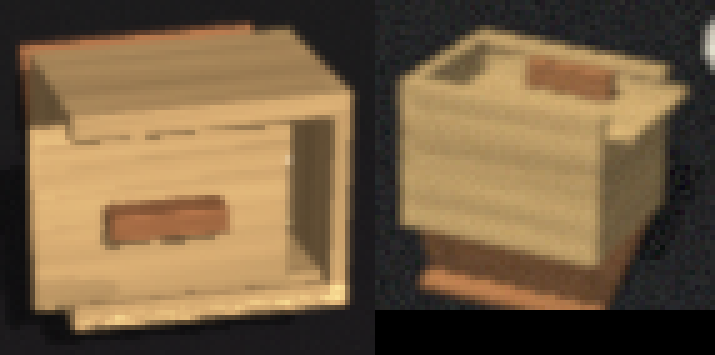

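The crop shows the lid opened slightly to the left (+y), with a dark gap at its closed end. The handle is at crop (105–228, 195–245). Next: the lid plane, the handle and the case yaw.

```bash
python3 - <<'E'
from h import *
c=dict(np.load('pics/top.npz')); W=world(c); hsv=cv2.cvtColor(c['pixels'],cv2.COLOR_RGB2HSV)
H,S=hsv[...,0].astype(int),hsv[...,1].astype(int)
box=np.zeros(H.shape,bool); box[195:212,352:384]=1
hm=box&(H<14)&(S>125); P=W[hm]; print('handle',len(P),P.mean(0),P.min(0),P.max(0), cv2.minAreaRect(P[:,:2].astype(np.float32)*1000))
# lid plane
lb=np.zeros(H.shape,bool); lb[188:215,345:390]=1
L=W[lb&~cv2.dilate(hm.astype(np.uint8),np.ones((5,5))).astype(bool)]
for _ in range(6):
    A=np.c_[L[:,:2],np.ones(len(L))]; k=np.linalg.lstsq(A,L[:,2],rcond=None)[0]; r=A@k-L[:,2]; L=L[abs(r)<max(.0015,1.5*np.std(r))]
print('plane',k,'tilt',np.arctan(np.hypot(*k[:2])),'yaw of case x',np.arctan2(k[1],k[0]),len(L),np.std(r))
psi=np.arctan2(k[1],k[0])
# handle top face: points highest above plane
d=(P[:,2]-P[:,:2]@k[:2]-k[2])*np.cos(np.arctan(np.hypot(*k[:2]))); print('height over lid',np.percentile(d,[5,50,95]))
T=P[d>.017]; ex=np.array([np.cos(psi),np.sin(psi),0]);ey=np.array([-ex[1],ex[0],0])
print('top face: along y',(T@ey).min(),(T@ey).max(),'x',(T@ex).min(),(T@ex).max(),T.mean(0))
print('rect yaw (case)', 'mat yaw -5.1deg')
# Upper envelope of the case: points in slope frame
m=(W[...,2]>.03)&(W[...,2]<.16)&(abs(W[...,0]-.5)<.12)&(abs(W[...,1]+.286)<.12)&(S>60)
Q=W[m]; print('ey range',np.percentile(Q@ey,[0,1,99,100]),'ex range',np.percentile(Q@ex,[0,1,99,100]))
print('ex,ey',ex,ey)
for n,a in(('top','top'),):pass
E
```

```text
handle 157 [ 0.47147802 -0.2738037   0.13049918] [ 0.46122392 -0.30308978  0.11889738] [ 0.48369902 -0.24573021  0.13920152] ((471.9088439941406, -273.62664794921875), (17.87494659423828, 57.789669036865234), 6.2573676109313965)
plane [ 0.49667387  0.0681248  -0.10443437] tilt 0.4647063783345088 yaw of case x 0.1363114481105238 459 0.0008991245753122138
height over lid [0.00695743 0.01901757 0.02291103]
top face: along y -0.36309767463347875 -0.30612639387615226 x 0.42088288415462766 0.43503741525059425 [ 0.46919917 -0.27416593  0.13233088]
rect yaw (case) mat yaw -5.1deg
ey range [-0.43081601 -0.42874649 -0.27252454 -0.27001125] ex range [0.37810118 0.38068707 0.52670376 0.53012709]
ex,ey [0.99072397 0.13588971 0.        ] [-0.13588971  0.99072397  0.        ]
```

```bash
python3 -m creep '{"translation":[[28,25,0],[56,51,0],[85,77,0],[113,103,0],[140,127,0]],"yaw":[-0.06,-0.12,-0.18,-0.24,-0.295],"gripper":[0,0,0,0,0]}' 5
python3 -m creep '{"translation":[[28,25,0],[56,51,0],[85,77,0],[113,103,0],[113,103,0]],"yaw":[0,0,0,0,0],"gripper":[0,0,0,0,0]}'
```

```text
time_s: 0.52
ee_pos: [0.3586, -0.3762, 0.2238]
eef_rot: [-3.14, 0.0, 0.109]
force: [0.3, -0.1, 0.3]
grip_width: 0.094
time_s: 0.93
ee_pos: [0.4749, -0.2691, 0.2234]
eef_rot: [-3.139, -0.0, 0.113]
force: [-1.5, 0.3, -0.7]
grip_width: 0.0939
```

```bash
python3 -m creep '{"translation":[[-1,-3,-35],[-2,-5,-60],[-2,-5,-76],[-2,-5,-84],[-2,-5,-84]],"yaw":[0,0,0,0,0],"gripper":[0,0,0,0,0]}'
python3 -m creep '{"translation":[[0,0,0],[0,0,0],[0,0,0],[0,0,0],[0,0,0]],"yaw":[0,0,0,0,0],"gripper":[120,120,120,120,120]}' 8
python3 - <<'E'
from h import *
c=grab('wrist'); cv2.imwrite('pics/w1.png',c['pixels'][:,:,::-1]); print(ctrl.get_obs()['grip_width'],c['tool_from_camera'])
E
```

```text
time_s: 1.35
ee_pos: [0.4722, -0.2739, 0.1377]
eef_rot: [-3.137, 0.002, 0.113]
force: [0.1, -0.5, 0.1]
grip_width: 0.0941
time_s: 1.77
ee_pos: [0.4724, -0.274, 0.1384]
eef_rot: [-3.138, 0.001, 0.113]
force: [0.8, -1.2, -0.6]
grip_width: 0.0642
0.0603944160798124 [[ 7.86250175e-05 -9.68260359e-01 -2.49943738e-01  7.34956451e-02]
 [ 9.99999971e-01  1.33179160e-04 -2.01353657e-04  1.31321702e-04]
 [ 2.28250061e-04 -2.49943714e-01  9.68260341e-01 -1.61090477e-01]
 [ 0.00000000e+00  0.00000000e+00  0.00000000e+00  1.00000000e+00]]
```

View pics/w1.png

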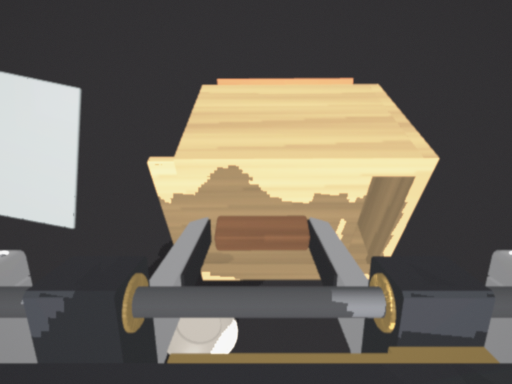

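The wrist view shows the jaws closing on both ends of the handle (columns 210–315). Now I slide it out.

```bash
python3 -m creep '{"translation":[[0,0,0],[-0.5,5,0],[-1.5,12,0],[-2.5,20,0],[-3,28,0]],"yaw":[0,0,0,0,0],"gripper":[120,120,120,120,120]}' 10
python3 -m creep '{"translation":[[-1,10,0],[-2,20,0],[-3.5,30,0],[-4.5,40,0],[-4.5,40,0]],"yaw":[0,0,0,0,0],"gripper":[120,120,120,120,120]}'
python3 -c "
from h import *
c=grab('top');cv2.imwrite('pics/t2.png',cv2.resize(c['pixels'][130:260,180:420,::-1],None,fx=3,fy=3))"
```

```text
time_s: 2.23
ee_pos: [0.4691, -0.2452, 0.1383]
eef_rot: [-3.138, 0.002, 0.113]
force: [-1.5, -1.5, 2.2]
grip_width: 0.0598
time_s: 2.65
ee_pos: [0.4644, -0.2033, 0.1384]
eef_rot: [-3.138, 0.002, 0.114]
force: [-1.2, 0.3, 1.2]
grip_width: 0.06
```

View pics/t2.png

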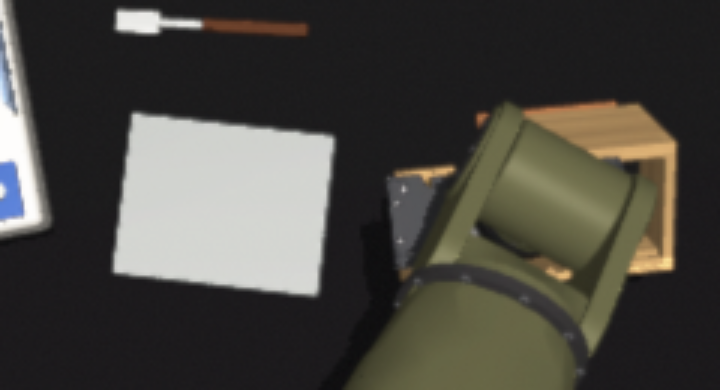

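The lid has followed the gripper and its edge now shows left of the arm at about (395,170). I keep going until it is clear, then lift.

```bash
python3 -m creep '{"translation":[[-1,10,0],[-2.5,22,0],[-4,34,0],[-5,46,0],[-6,52,0]],"yaw":[0,0,0,0,0],"gripper":[120,120,120,120,120]}' 15
python3 -m creep '{"translation":[[-1,12,0],[-3,25,0],[-5,40,0],[-6,50,6],[-6,50,15]],"yaw":[0,0,0,0,0],"gripper":[120,120,120,120,120]}'
python3 -c "
from h import *
print(ctrl.get_obs())
c=grab('scene');cv2.imwrite('pics/s2.png',cv2.resize(c['pixels'][110:260,120:370,::-1],None,fx=3,fy=3))"
```

```text
time_s: 3.12
ee_pos: [0.4583, -0.1502, 0.1383]
eef_rot: [-3.137, 0.002, 0.115]
force: [-0.4, -0.8, -1.2]
grip_width: 0.0598
time_s: 3.53
ee_pos: [0.4518, -0.0984, 0.1534]
eef_rot: [-3.136, 0.003, 0.117]
force: [0.5, 0.5, -0.2]
grip_width: 0.0597
{'time_s': 3.5333, 'qpos': array([-0.29567676,  0.18489837,  1.84020194,  0.00386422,  1.1216013 ,
        1.1565401 ]), 'joint_vel': array([-0.03761618, -0.14753544, -0.15410108, -0.00716902,  0.27064819,
       -0.04316218]), 'tau': array([  1.05431836, -42.30346084, -30.80816746,   0.09254751,
        -0.87940715,   0.51247369]), 'ee_pos': array([ 0.45178398, -0.09844   ,  0.15340835]), 'eef_rot': array([-3.13635648,  0.00328186,  0.11690117]), 'force': array([ 0.46453502,  0.49124854, -0.19219848]), 'moment': array([-0.02500304,  0.02035632, -0.02376567]), 'grip_width': 0.059661650340371984}
```

View pics/s2.png

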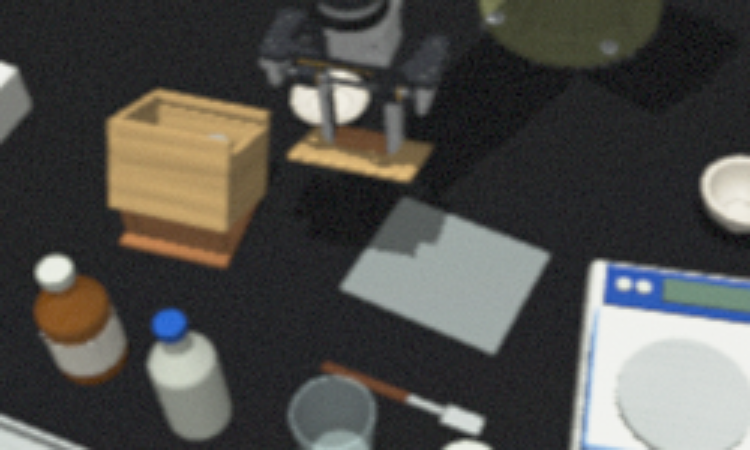

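The lid is free and held level in y, and the knob is visible in the case near (215,140). I carry the lid to the mat centre and turn it to the mat's yaw of about -0.089.

```bash
python3 -m creep '{"translation":[[8,25,0],[16,55,0],[26,85,-5],[35.5,110,-20],[35.5,110,-35]],"yaw":[-0.05,-0.1,-0.15,-0.206,-0.206],"gripper":[120,120,120,120,120]}'
python3 -m creep '{"translation":[[0,0,-10],[0,0,-20],[0,0,-30],[0,0,-40],[0,0,-45]],"yaw":[0,0,0,0,0],"gripper":[120,120,120,120,120]}' 6
python3 -c "
from h import *
c=grab('scene');cv2.imwrite('pics/s3.png',cv2.resize(c['pixels'][110:260,180:370,::-1],None,fx=3,fy=3))"
```

```text
time_s: 4.0
ee_pos: [0.4902, 0.0131, 0.1214]
eef_rot: [-3.137, -0.003, -0.091]
force: [0.4, -0.3, -1.1]
grip_width: 0.0598
time_s: 4.42
ee_pos: [0.4899, 0.0125, 0.0752]
eef_rot: [-3.137, -0.002, -0.091]
force: [-0.0, -0.6, -0.5]
grip_width: 0.0597
```

```bash
python3 -m creep '{"translation":[[-1,-1,-8],[-2,-1,-14],[-2,-1,-18],[-2,-1,-22],[-2,-1,-24]],"yaw":[0,0,0,0,0],"gripper":[120,120,120,120,120]}' 5
python3 -m creep '{"translation":[[0,0,-3],[0,0,-6],[0,0,-9],[0,0,-11],[0,0,-13]],"yaw":[0,0,0,0,0],"gripper":[120,120,120,120,120]}' 4
python3 -c "
from h import *
c=grab('scene');cv2.imwrite('pics/s3.png',cv2.resize(c['pixels'][110:260,180:370,::-1],None,fx=3,fy=3))"
```

```text
time_s: 4.88
ee_pos: [0.4877, 0.0116, 0.0505]
eef_rot: [-3.137, -0.001, -0.091]
force: [0.8, 0.2, 0.5]
grip_width: 0.0602
time_s: 5.3
ee_pos: [0.4877, 0.0116, 0.0373]
eef_rot: [-3.137, -0.001, -0.091]
force: [0.9, 0.4, -0.5]
grip_width: 0.06
```

View pics/s3.png

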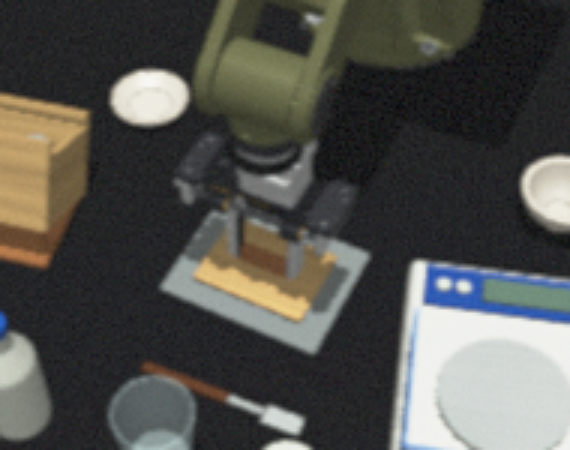

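The lid is on the mat and nearly flat, around (265,275). I lower slightly more, release and rise.

```bash
python3 -m creep '{"translation":[[0,0,-1],[0,0,-2],[0,0,-2],[0,0,-2],[0,0,-2]],"yaw":[0,0,0,0,0],"gripper":[120,120,80,40,0]}' 3
python3 -m creep '{"translation":[[0,0,0],[0,0,0],[0,0,8],[0,0,30],[0,0,65]],"yaw":[0,0,0,0,0],"gripper":[0,0,0,0,0]}'
python3 -m creep '{"translation":[[0,0,40],[0,-30,80],[-5,-70,110],[-10,-110,120],[-15,-150,120]],"yaw":[0.05,0.1,0.15,0.2,0.2],"gripper":[0,0,0,0,0]}'
python3 - <<'E'
from h import *
c=grab('top'); W=world(c); X,Y,Z=[W[...,i] for i in range(3)]
cv2.imwrite('pics/t3.png',cv2.resize(c['pixels'][130:260,180:420,::-1],None,fx=3,fy=3))
hsv=cv2.cvtColor(c['pixels'],cv2.COLOR_RGB2HSV)
m=(hsv[...,1]>80)&(hsv[...,0]<25)&(X>.38)&(X<.58)&(Y>-.09)&(Y<.11)&(Z<.05)
P=W[m];print('lid',len(P),cv2.minAreaRect(P[:,:2].astype(np.float32)*1000),np.percentile(P[:,2],[2,10,50,90,98]))
q=P[P[:,2]<.02];print(np.linalg.lstsq(np.c_[q[:,:2],np.ones(len(q))],q[:,2],rcond=None)[0])
E
```

```text
time_s: 5.77
ee_pos: [0.4876, 0.0116, 0.0351]
eef_rot: [-3.137, -0.001, -0.091]
force: [-0.6, -0.7, -0.7]
grip_width: 0.0747
time_s: 6.18
ee_pos: [0.486, 0.0116, 0.0991]
eef_rot: [-3.138, 0.004, -0.091]
force: [0.2, -0.2, -0.8]
grip_width: 0.094
time_s: 6.6
ee_pos: [0.473, -0.1265, 0.2216]
eef_rot: [-3.14, -0.001, 0.114]
force: [1.7, -0.3, -0.5]
grip_width: 0.0941
lid 1621 ((486.3995361328125, 12.018978118896484), (130.51409912109375, 99.28089141845703), 84.7363510131836) [0.00492059 0.0068758  0.01024284 0.01465577 0.0315068 ]
[ 0.00068361 -0.00075963  0.00964043]
```

View pics/t3.png

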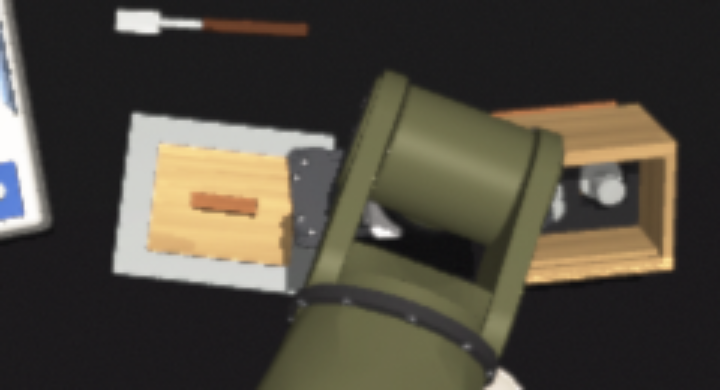

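The lid lies flat and centred (measured centre 486, 12; mat centre 487, 12), handle up. The arm hides part of the case, so I move it aside and locate the knobs.

```bash
python3 -m creep '{"translation":[[-20,30,0],[-40,60,0],[-60,90,0],[-80,115,0],[-80,115,0]],"yaw":[0,0,0,0,0],"gripper":[0,0,0,0,0]}'
python3 - <<'E'
from h import *
psi=.112;ex=np.array([np.cos(psi),np.sin(psi),0]);ey=np.array([-ex[1],ex[0],0]);s,co=np.sin(.47),np.cos(.47)
u=co*ex+s*np.array([0,0,1]);n=-s*ex+co*np.array([0,0,1])
c=grab('top'); W=world(c); hsv=cv2.cvtColor(c['pixels'],cv2.COLOR_RGB2HSV)
m=(abs(W[...,0]-.49)<.07)&(abs(W[...,1]+.286)<.08)&(hsv[...,1]<60)&(hsv[...,2]>90)&(W[...,2]>.03)
k,l,st,ce=cv2.connectedComponentsWithStats(m.astype(np.uint8))
print('case u0,y0 ref: rect centre y -350')
for i in range(1,k):
    if st[i,4]<8: continue
    P=W[l==i]; q=np.c_[P@u,P@ey,P@n]*1000; top=q[:,2].max(); print(st[i],P.mean(0),'n-range',q[:,2].min(),top)
    T=P[q[:,2]>top-26]  # sphere fit
    for r in(.012,):
        from scipy.optimize import least_squares
        T=P[q[:,2]>top-14]
        f=least_squares(lambda x:np.linalg.norm(T-x,axis=1)-r,T.mean(0)-[0,0,.008],loss='soft_l1',f_scale=.001); print(' sphere',len(T),f.x,np.std(f.fun), 'u,y,n',f.x@u,f.x@ey,f.x@n)
cv2.imwrite('pics/t4.png',cv2.resize(c['pixels'][155:235,325:415,::-1],None,fx=7,fy=7))
E
```

```text
time_s: 7.07
ee_pos: [0.3894, -0.0149, 0.2215]
eef_rot: [-3.141, 0.0, 0.109]
force: [0.3, 0.4, 0.7]
grip_width: 0.0938
case u0,y0 ref: rect centre y -350
[373 184  16  14 170] [ 0.50872686 -0.32253807  0.06745316] n-range -174.05091623849788 -130.77099108110397
 sphere 73 [ 0.5032357  -0.32494251  0.07447532] 0.0021531979391153267 u,y,n 0.4472071828806858 -0.3791512358621718 -0.14363305607781382
[352 186  17  18 230] [ 0.49568401 -0.26351924  0.08416707] n-range -183.3041690352258 -106.71064446956993
 sphere 77 [ 0.4858056  -0.26648367  0.09540882] 0.0022811240561893377 u,y,n 0.44707016373334946 -0.3191105734709626 -0.12008404228519536
```

View pics/t4.png

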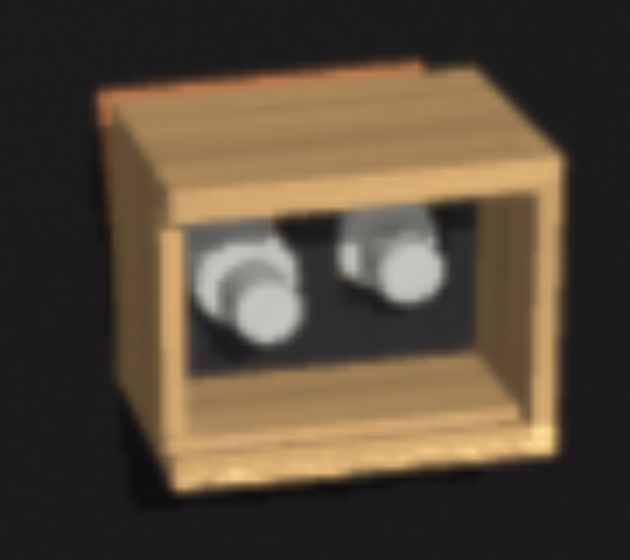

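The left knob (crop 268,310; +y socket) stands 24 mm higher, so it is the tall weight. Its centre is about (0.485, -0.266, 0.097). I pre-narrow the jaws to 32 mm so they fit between the +y wall and the other knob, then go over it.

```bash
python3 -m creep '{"translation":[[13,-34,0],[26,-68,0],[39,-102,0],[52,-136,0],[65,-170,0]],"yaw":[0,0,0,0,0],"gripper":[168,168,168,168,168]}' 20
python3 -m creep '{"translation":[[12,-32,0],[24,-62,0],[31,-82,0],[31,-82,0],[31,-82,0]],"yaw":[0,0,0,0,0],"gripper":[168,168,168,168,168]}'
```

```text
time_s: 7.53
ee_pos: [0.4564, -0.1889, 0.222]
eef_rot: [3.141, -0.001, 0.108]
force: [0.7, 0.1, 0.4]
grip_width: 0.0639
time_s: 7.95
ee_pos: [0.4873, -0.2721, 0.2214]
eef_rot: [-3.141, -0.0, 0.107]
force: [-0.4, 0.3, 0.4]
grip_width: 0.033
```

```bash
python3 -m creep '{"translation":[[-2,5.5,-15],[-2,5.5,-40],[-2,5.5,-65],[-2,5.5,-78],[-2,5.5,-78]],"yaw":[0.005,0.005,0.005,0.005,0.005],"gripper":[168,168,168,168,168]}'
python3 - <<'E'
from h import *
c=grab('wrist'); cv2.imwrite('pics/w2.png',c['pixels'][:,:,::-1]); print(ctrl.get_obs()['ee_pos'],ctrl.get_obs()['grip_width'])
E
```

```text
time_s: 8.37
ee_pos: [0.4841, -0.2653, 0.1409]
eef_rot: [-3.138, 0.003, 0.112]
force: [-0.3, -0.2, -0.3]
grip_width: 0.0321
[ 0.48482686 -0.26583121  0.14290132] 0.03191395003277286
```

View pics/w2.png

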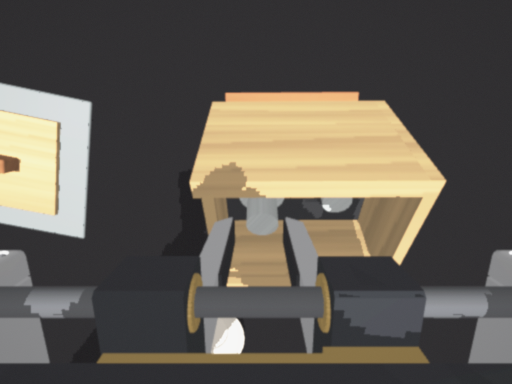

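The tall knob (262,220) is centred between the fingers (inner faces at about columns 230 and 290). I descend and grip.

```bash
python3 -m creep '{"translation":[[0,0,-12],[0,0,-24],[0,0,-34],[0,0,-39],[0,0,-39]],"yaw":[0,0,0,0,0],"gripper":[168,168,168,168,168]}'
python3 -m creep '{"translation":[[0,0,0],[0,0,0],[0,0,0],[0,0,0],[0,0,0]],"yaw":[0,0,0,0,0],"gripper":[230,230,230,230,230]}' 40
```

```text
time_s: 8.83
ee_pos: [0.4843, -0.2655, 0.1025]
eef_rot: [-3.139, 0.003, 0.112]
force: [-0.1, -0.6, -0.2]
grip_width: 0.032
time_s: 9.25
ee_pos: [0.4842, -0.2655, 0.1024]
eef_rot: [-3.138, 0.003, 0.112]
force: [-0.7, -0.3, -3.9]
grip_width: 0.0233
```

Gripped at 23.3 mm. I draw it out along the socket axis, n = (-0.45, -0.05, 0.89).

```bash
python3 -m creep '{"translation":[[-1.4,-0.2,2.7],[-3.6,-0.4,7.1],[-7.2,-0.8,14.3],[-10.8,-1.2,21.4],[-14.4,-1.6,28.5]],"yaw":[0,0,0,0,0],"gripper":[230,230,230,230,230]}' 50
python3 -m creep '{"translation":[[-3.6,-0.4,7.1],[-9,-1,17.8],[-14.4,-1.6,28.5],[-19.8,-2.2,39.2],[-25.2,-2.8,50]],"yaw":[0,0,0,0,0],"gripper":[230,230,230,230,230]}'
python3 - <<'E'
from h import *
c=grab('scene'); cv2.imwrite('pics/s4.png',cv2.resize(c['pixels'][70:230,120:320,::-1],None,fx=3,fy=3))
E
```

```text
time_s: 9.67
ee_pos: [0.4694, -0.2672, 0.1319]
eef_rot: [-3.139, 0.003, 0.112]
force: [-0.3, -0.4, -5.6]
grip_width: 0.0231
time_s: 10.08
ee_pos: [0.4436, -0.2701, 0.1833]
eef_rot: [-3.139, 0.003, 0.112]
force: [-0.1, -0.6, -6.7]
grip_width: 0.0229
```

View pics/s4.png

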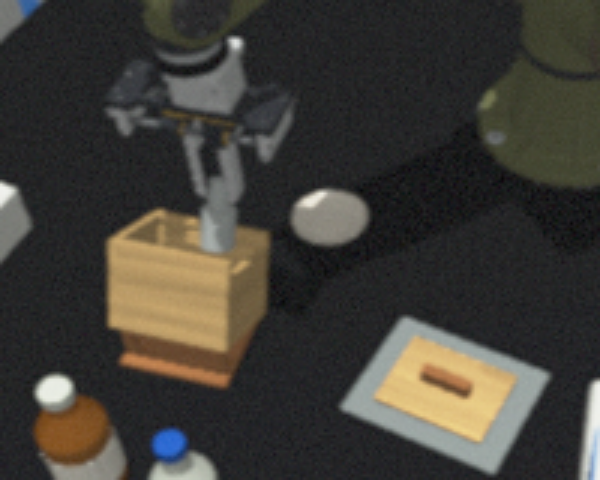

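```bash
python3 -m creep '{"translation":[[0,0,12],[0,0,30],[0,0,50],[0,0,70],[0,0,80]],"yaw":[0,0,0,0,0],"gripper":[230,230,230,230,230]}'
python3 -m creep '{"translation":[[5,30,0],[10,60,0],[15,95,0],[20,130,0],[25,160,0]],"yaw":[0,0,0,0,0],"gripper":[230,230,230,230,230]}'
python3 - <<'E'
from h import *
o=ctrl.get_obs(); print(o['moment'],o['force'])
c=grab('scene'); W=world(c); e=o['ee_pos']; print(e)
d=W-e; m=(abs(d[...,0])<.07)&(abs(d[...,1])<.025)&(d[...,2]<-.022)&(d[...,2]>-.1)
P=d[m]; print(len(P))
for lo in np.arange(-.09,-.02,.01):
    q=P[(P[:,2]>lo)&(P[:,2]<=lo+.01)]
    if len(q): print(round(lo,3),len(q),q.mean(0),np.ptp(q,axis=0))
cv2.imwrite('pics/s5.png',cv2.resize(c['pixels'][50:230,160:330,::-1],None,fx=3.3,fy=3.3))
E
```

```text
time_s: 10.55
ee_pos: [0.4439, -0.2709, 0.2681]
eef_rot: [3.14, -0.002, 0.112]
force: [-0.6, -0.1, -6.3]
grip_width: 0.0228
time_s: 10.97
ee_pos: [0.4686, -0.1089, 0.2678]
eef_rot: [3.141, -0.001, 0.112]
force: [0.5, -0.6, -4.6]
grip_width: 0.0228
[ 0.05994177 -0.00033244 -0.05469692] [ 0.53138743 -0.57693868 -4.62493967]
[ 0.46860068 -0.10894585  0.26780673]
192
-0.07 4 [ 0.03281411  0.01948222 -0.06244358] [0.01268739 0.00385975 0.00379371]
-0.06 41 [ 0.03954549  0.00819725 -0.05436297] [0.02739871 0.03422241 0.0098612 ]
-0.05 42 [ 0.03628676  0.00670589 -0.04523531] [0.02505073 0.03583702 0.00983596]
-0.04 52 [ 0.02888805  0.0078718  -0.03474695] [0.04199202 0.0337568  0.0098336 ]
-0.03 53 [ 0.02184535  0.00486212 -0.02560005] [0.03079487 0.0349017  0.00740806]
```

View pics/s5.png

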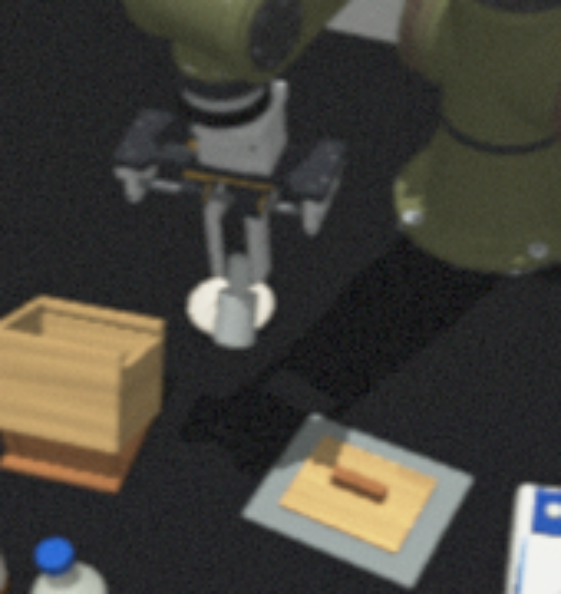

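The weight is held but still tilted at about 0.47. The jaw axis runs along y, so loosening the grip should let it swing upright. I do this low over bare bench, so that a slip would be harmless.

```bash
python3 -m creep '{"translation":[[0,-3,-35],[0,-8,-75],[0,-12,-115],[0,-12,-150],[0,-12,-172]],"yaw":[0,0,0,0,0],"gripper":[230,230,230,230,230]}'
python3 -m creep '{"translation":[[0,0,-8],[0,0,-8],[0,0,-8],[0,0,-8],[0,0,-8]],"yaw":[0,0,0,0,0],"gripper":[230,230,230,230,230]}' 25
cat > tilt.py <<'E'
from h import *
o=ctrl.get_obs(); c=grab('scene'); W=world(c); e=o['ee_pos']; d=W-e
m=(abs(d[...,0])<.07)&(abs(d[...,1])<.025)&(d[...,2]<-.022)&(d[...,2]>-.1)&(W[...,2]>.006)
P=d[m]; print('e',e,'F',o['force'],'M',o['moment'],'zmin',W[m][:,2].min())
for lo in np.arange(-.1,-.02,.01):
    q=P[(P[:,2]>lo)&(P[:,2]<=lo+.01)]
    if len(q): print(round(lo,3),len(q),np.round(q.mean(0),4),np.round(q.min(0),4),np.round(q.max(0),4))
E
python3 tilt.py
```

```text
time_s: 11.43
ee_pos: [0.4676, -0.1167, 0.0923]
eef_rot: [-3.139, 0.002, 0.114]
force: [0.2, -0.1, -5.2]
grip_width: 0.0229
time_s: 11.85
ee_pos: [0.4684, -0.117, 0.0859]
eef_rot: [-3.14, -0.001, 0.114]
force: [-0.7, -0.4, -5.8]
grip_width: 0.0234
e [ 0.46840324 -0.11704552  0.0858825 ] F [-0.65290185 -0.4090095  -5.77818072] M [-0.03323626  0.05376781 -0.01066764] zmin 0.006837729488002129
-0.08 4 [ 0.0345 -0.0028 -0.0779] [-0.0288 -0.0232 -0.079 ] [ 0.0654  0.0137 -0.0768]
-0.07 3 [ 0.0406  0.0074 -0.0608] [ 0.0351 -0.0091 -0.061 ] [ 0.0439  0.021  -0.0607]
-0.06 27 [ 0.0395  0.0086 -0.0548] [ 0.0281 -0.011  -0.0599] [ 0.0473  0.0227 -0.0502]
-0.05 36 [ 0.0349  0.0081 -0.0454] [ 0.0154 -0.0131 -0.0498] [ 0.0452  0.0217 -0.0401]
-0.04 35 [ 0.028   0.0079 -0.0352] [-0.0022 -0.0132 -0.0399] [ 0.0403  0.0211 -0.0303]
-0.03 49 [ 0.0203  0.0039 -0.0258] [ 0.0034 -0.0159 -0.0297] [ 0.0342  0.0217 -0.022 ]
```

Still tilted at 25 N, so I loosen the grip in steps.

```bash
for i in 1; do python3 -m creep '{"translation":[[0,0,0],[0,0,0],[0,0,0],[0,0,0],[0,0,0]],"yaw":[0,0,0,0,0],"gripper":[230,230,230,230,230]}' 16; done
python3 tilt.py
python3 -m creep '{"translation":[[0,0,0],[0,0,0],[0,0,0],[0,0,0],[0,0,0]],"yaw":[0,0,0,0,0],"gripper":[230,230,230,230,230]}' 11
python3 tilt.py
```

```text
time_s: 12.32
ee_pos: [0.4683, -0.117, 0.0857]
eef_rot: [-3.14, -0.001, 0.114]
force: [-0.8, 0.2, -6.5]
grip_width: 0.0234
e [ 0.46826733 -0.11695561  0.08572021] F [-0.78318326  0.23556193 -6.52943957] M [ 0.02449923  0.10625868 -0.02358968] zmin 0.006028410694698492
-0.08 3 [ 0.021  -0.0119 -0.0793] [-0.0389 -0.0165 -0.0797] [ 0.0626 -0.0028 -0.0791]
-0.07 3 [ 0.0365  0.0089 -0.0631] [ 0.0316 -0.0101 -0.0659] [ 0.0413  0.0189 -0.0607]
-0.06 27 [ 0.0389  0.0079 -0.0547] [ 0.0189 -0.0124 -0.0599] [ 0.0474  0.0232 -0.0504]
-0.05 36 [ 0.0347  0.0077 -0.0457] [ 0.0171 -0.0149 -0.0498] [ 0.0456  0.0239 -0.0409]
-0.04 39 [ 0.0264  0.0101 -0.0341] [-0.0026 -0.0086 -0.0394] [ 0.0392  0.0211 -0.0301]
-0.03 38 [ 0.021   0.0027 -0.0258] [ 0.0051 -0.0161 -0.03  ] [ 0.0342  0.021  -0.0223]
time_s: 12.78
ee_pos: [0.4683, -0.117, 0.0857]
eef_rot: [-3.14, -0.0, 0.114]
force: [-0.1, -0.1, -6.2]
grip_width: 0.0236
e [ 0.46825118 -0.11696542  0.08566322] F [-0.14634467 -0.09897821 -6.19082269] M [-0.01581668  0.06285    -0.01448184] zmin 0.007453395784301747
-0.08 1 [ 0.062  -0.0016 -0.0782] [ 0.062  -0.0016 -0.0782] [ 0.062  -0.0016 -0.0782]
-0.07 17 [ 0.0323  0.0095 -0.0634] [ 0.0217 -0.0106 -0.0682] [ 0.0381  0.0226 -0.0603]
-0.06 26 [ 0.0316  0.0076 -0.0553] [ 0.018  -0.0114 -0.0592] [ 0.0411  0.0227 -0.0505]
-0.05 34 [ 0.0275  0.0076 -0.0455] [ 0.0117 -0.0139 -0.0498] [ 0.0348  0.0215 -0.0403]
-0.04 33 [ 0.0189  0.007  -0.0346] [-0.0056 -0.0141 -0.0392] [ 0.033   0.0209 -0.0301]
-0.03 48 [ 0.0179  0.0036 -0.0266] [ 0.0029 -0.0158 -0.0299] [ 0.0305  0.021  -0.0221]
```

At 11 N it began to swing with no drop. I continue a little looser.

```bash
python3 -m creep '{"translation":[[0,0,0],[0,0,0],[0,0,0],[0,0,0],[0,0,0]],"yaw":[0,0,0,0,0],"gripper":[230,230,230,230,230]}' 9
python3 tilt.py
python3 -m creep '{"translation":[[0,0,0],[0,0,0],[0,0,0],[0,0,0],[0,0,0]],"yaw":[0,0,0,0,0],"gripper":[230,230,230,230,230]}' 7.5
python3 tilt.py
```

```text
time_s: 13.25
ee_pos: [0.4683, -0.117, 0.0857]
eef_rot: [-3.14, -0.0, 0.114]
force: [-0.1, 0.0, -5.5]
grip_width: 0.0235
e [ 0.46825445 -0.11697046  0.0856623 ] F [-0.13320625  0.01412664 -5.48338679] M [-0.02543139  0.11885496  0.01783291] zmin 0.006027799299812338
-0.08 4 [ 0.0449 -0.0031 -0.0787] [ 0.0239 -0.0249 -0.0796] [ 0.0534  0.022  -0.0777]
-0.07 21 [ 0.0298  0.0065 -0.0648] [ 0.0184 -0.015  -0.0694] [ 0.0358  0.0214 -0.0602]
-0.06 28 [ 0.0267  0.008  -0.0552] [ 0.0073 -0.0153 -0.0594] [ 0.035   0.0213 -0.0513]
-0.05 33 [ 0.0229  0.0066 -0.0452] [ 0.0056 -0.0164 -0.0499] [ 0.0326  0.0214 -0.0403]
-0.04 32 [ 0.0177  0.0068 -0.0339] [-0.0037 -0.0164 -0.0394] [ 0.0301  0.0204 -0.0302]
-0.03 45 [ 0.0164  0.0044 -0.0269] [ 0.0051 -0.0155 -0.0298] [ 0.0281  0.0198 -0.0222]
time_s: 13.72
ee_pos: [0.4683, -0.117, 0.0857]
eef_rot: [-3.14, -0.0, 0.114]
force: [-0.1, 0.2, -5.8]
grip_width: 0.0238
e [ 0.46825249 -0.11697145  0.0856717 ] F [-0.06559751  0.23128704 -5.75664375] M [0.02419426 0.04928497 0.00068679] zmin 0.006235267777887071
-0.08 6 [ 0.0342  0.0032 -0.0759] [ 0.0103 -0.0207 -0.0794] [ 0.0693  0.0199 -0.0709]
-0.07 25 [ 0.0242  0.0076 -0.0645] [ 0.0074 -0.0102 -0.0698] [ 0.0318  0.0216 -0.0601]
-0.06 21 [ 0.0239  0.0083 -0.0549] [ 0.0083 -0.0103 -0.0593] [ 0.0308  0.0202 -0.051 ]
-0.05 28 [ 0.0208  0.0082 -0.045 ] [ 0.0052 -0.01   -0.0499] [ 0.0296  0.0205 -0.0402]
-0.04 37 [ 0.0146  0.0065 -0.0336] [-0.008  -0.0154 -0.0399] [ 0.0269  0.0196 -0.0302]
-0.03 31 [ 0.0149  0.0038 -0.0277] [-0.0016 -0.0159 -0.0297] [ 0.024   0.0208 -0.0227]
```

```bash
python3 -m creep '{"translation":[[0,0,0],[0,0,0],[0,0,0],[0,0,0],[0,0,0]],"yaw":[0,0,0,0,0],"gripper":[230,230,230,230,230]}' 6
python3 tilt.py
python3 -m creep '{"translation":[[0,0,0],[0,0,0],[0,0,0],[0,0,0],[0,0,0]],"yaw":[0,0,0,0,0],"gripper":[230,230,230,230,230]}' 5
python3 tilt.py
```

```text
time_s: 14.18
ee_pos: [0.4683, -0.1169, 0.0857]
eef_rot: [-3.14, -0.0, 0.114]
force: [0.1, 0.6, -6.9]
grip_width: 0.0238
e [ 0.46825912 -0.11694838  0.08566344] F [ 0.05374531  0.57621055 -6.87244325] M [0.08210841 0.03292232 0.02831836] zmin 0.006175823140773087
-0.08 8 [ 0.0136  0.0039 -0.0752] [-0.0582 -0.0194 -0.0795] [ 0.0578  0.0206 -0.071 ]
-0.07 24 [ 0.0225  0.0069 -0.0653] [ 0.0097 -0.0133 -0.0694] [ 0.0281  0.0206 -0.0607]
-0.06 24 [ 0.0199  0.0089 -0.0553] [ 0.0066 -0.013  -0.06  ] [ 0.0279  0.0199 -0.0503]
-0.05 22 [ 0.0196  0.0073 -0.045 ] [ 0.0061 -0.0112 -0.0495] [ 0.0283  0.0205 -0.0406]
-0.04 42 [ 0.0144  0.0059 -0.0335] [-0.0024 -0.0155 -0.0397] [ 0.0242  0.0198 -0.03  ]
-0.03 26 [ 0.0123  0.003  -0.0275] [-0.0059 -0.0157 -0.0299] [ 0.0241  0.0189 -0.0223]
time_s: 14.65
ee_pos: [0.4683, -0.117, 0.0857]
eef_rot: [-3.14, -0.001, 0.114]
force: [-0.2, 0.3, -6.4]
grip_width: 0.0236
e [ 0.46828379 -0.11698511  0.08570029] F [-0.16638244  0.25466195 -6.35909964] M [-0.00056916  0.02004071 -0.00470386] zmin 0.00641389358415555
-0.08 11 [ 0.0174  0.0071 -0.0741] [-0.0393 -0.0192 -0.0793] [ 0.0587  0.0242 -0.071 ]
-0.07 20 [ 0.0193  0.005  -0.0655] [ 0.0073 -0.0155 -0.07  ] [ 0.0271  0.0198 -0.0609]
-0.06 19 [ 0.0191  0.0091 -0.0555] [ 0.0062 -0.0142 -0.0599] [ 0.0262  0.0196 -0.0501]
-0.05 27 [ 0.0184  0.0068 -0.0454] [ 0.0055 -0.0137 -0.0497] [ 0.0268  0.0202 -0.04  ]
-0.04 42 [ 0.0127  0.0064 -0.0331] [-0.0071 -0.0169 -0.0392] [ 0.0238  0.0194 -0.03  ]
-0.03 21 [ 0.0118  0.0012 -0.0274] [ 0.0008 -0.0149 -0.0298] [ 0.0235  0.0151 -0.022 ]
```

The lean is now only about 0.1 rad and no longer shrinking much. That residual tilt will level itself on contact with the pan. I grip firmly, lift and carry.

```bash
python3 -m creep '{"translation":[[0,0,0],[0,0,0],[0,0,15],[0,0,45],[0,0,80]],"yaw":[0,0,0,0,0],"gripper":[230,230,230,230,230]}' 25
python3 -m creep '{"translation":[[2,5,35],[8,25,70],[16,52,90],[25,82,95],[34,114,95]],"yaw":[0,0,0,0,0],"gripper":[230,230,230,230,230]}'
python3 -m creep '{"translation":[[9,32,0],[18,64,0],[27,96,0],[36,128,0],[45,160,0]],"yaw":[0,0,0,0,0],"gripper":[230,230,230,230,230]}'
python3 -m creep '{"translation":[[9,32,0],[18,64,0],[27,94,0],[34,115,0],[36,125,0]],"yaw":[0,0,0,0,0],"gripper":[230,230,230,230,230]}'
```

```text
time_s: 15.12
ee_pos: [0.4673, -0.1167, 0.1653]
eef_rot: [-3.138, 0.003, 0.114]
force: [1.0, 0.3, -6.4]
grip_width: 0.0235
time_s: 15.53
ee_pos: [0.502, -0.0017, 0.2625]
eef_rot: [-3.139, -0.001, 0.113]
force: [0.7, -0.9, -6.1]
grip_width: 0.0228
time_s: 15.95
ee_pos: [0.547, 0.16, 0.2624]
eef_rot: [-3.139, -0.001, 0.113]
force: [1.0, 0.1, -5.9]
grip_width: 0.0232
time_s: 16.37
ee_pos: [0.5831, 0.2876, 0.2613]
eef_rot: [-3.139, 0.001, 0.115]
force: [-0.2, -1.2, -6.3]
grip_width: 0.0234
```

```bash
python3 -m creep '{"translation":[[5,6,-25],[10.5,12.5,-55],[10.5,12.5,-80],[10.5,12.5,-92],[10.5,12.5,-92]],"yaw":[0,0,0,0,0],"gripper":[230,230,230,230,230]}' 25
python3 tilt.py
python3 - <<'E'
from h import *
c=dict(np.load('pics/scene.npz')); cv2.imwrite('pics/s6.png',cv2.resize(c['pixels'][130:300,290:410,::-1],None,fx=3.5,fy=3.5))
E
```

```text
time_s: 16.78
ee_pos: [0.5925, 0.2992, 0.166]
eef_rot: [-3.141, 0.006, 0.115]
force: [0.4, -1.5, -6.0]
grip_width: 0.0233
e [0.59246041 0.29917593 0.16603146] F [ 0.37739071 -1.4915029  -6.0182036 ] M [0.01276271 0.08829169 0.02819291] zmin 0.06958074887495172
-0.1 11 [ 0.0624 -0.0176 -0.0925] [ 0.0561 -0.0243 -0.0965] [ 0.0659 -0.0089 -0.0907]
-0.09 139 [ 0.0334 -0.0008 -0.0813] [-0.0375 -0.0248 -0.0879] [ 0.0681  0.0245 -0.08  ]
-0.08 228 [ 0.0311 -0.0011 -0.0782] [-0.0435 -0.0249 -0.08  ] [ 0.0676  0.025  -0.0708]
-0.07 30 [ 0.0206  0.0026 -0.0647] [ 0.0096 -0.0151 -0.07  ] [ 0.0261  0.0192 -0.0601]
-0.06 30 [ 0.0195 -0.0006 -0.0543] [ 0.0083 -0.0176 -0.0595] [ 0.0244  0.0188 -0.05  ]
-0.05 29 [ 0.0183  0.0005 -0.0444] [ 0.0088 -0.0175 -0.05  ] [ 0.0234  0.0179 -0.0402]
-0.04 67 [ 0.0128  0.0024 -0.0333] [-0.0029 -0.0166 -0.04  ] [ 0.0235  0.0193 -0.0301]
-0.03 24 [ 0.0132 -0.0016 -0.0287] [ 0.003  -0.0174 -0.03  ] [ 0.0208  0.0167 -0.0223]
```

The picture budget is used up, so I go on by numbers. I lower slowly on a light grip.

```bash
python3 -m creep '{"translation":[[0,0,-1],[0,0,-2],[0,0,-3.5],[0,0,-5],[0,0,-6]],"yaw":[0,0,0,0,0],"gripper":[230,230,230,230,230]}' 8
python3 -m creep '{"translation":[[0,0,-0.6],[0,0,-1.2],[0,0,-1.8],[0,0,-2.4],[0,0,-3]],"yaw":[0,0,0,0,0],"gripper":[230,230,230,230,230]}' 7
python3 tilt.py | tail -6
python3 -m creep '{"translation":[[0,0,-0.6],[0,0,-1.2],[0,0,-1.8],[0,0,-2.4],[0,0,-2.4]],"yaw":[0,0,0,0,0],"gripper":[230,230,230,230,230]}'
python3 tilt.py | tail -6
```

```text
time_s: 17.25
ee_pos: [0.5934, 0.2995, 0.1632]
eef_rot: [-3.14, 0.002, 0.114]
force: [0.3, -0.2, -5.5]
grip_width: 0.0237
time_s: 17.67
ee_pos: [0.5937, 0.2996, 0.1607]
eef_rot: [-3.139, 0.001, 0.114]
force: [0.3, -0.1, 1.3]
grip_width: 0.0241
-0.08 328 [ 0.0316 -0.0008 -0.0762] [-0.0609 -0.025  -0.0798] [ 0.0664  0.025  -0.0703]
-0.07 32 [ 0.0203  0.001  -0.0655] [ 0.0101 -0.0173 -0.0699] [ 0.0252  0.0186 -0.06  ]
-0.06 32 [ 0.0193  0.0002 -0.0552] [ 0.0079 -0.0172 -0.0588] [ 0.0255  0.0194 -0.0503]
-0.05 27 [ 0.0185  0.0015 -0.0444] [ 0.007  -0.0171 -0.05  ] [ 0.0234  0.0183 -0.0402]
-0.04 67 [ 0.0128  0.0013 -0.0334] [-0.0006 -0.0179 -0.0399] [ 0.0228  0.0191 -0.0301]
-0.03 24 [ 0.0135  0.0003 -0.0291] [ 0.0051 -0.0154 -0.03  ] [ 0.0234  0.0179 -0.0226]
time_s: 18.13
ee_pos: [0.5939, 0.2997, 0.1587]
eef_rot: [-3.139, -0.0, 0.114]
force: [1.2, -0.5, 4.7]
grip_width: 0.0238
-0.08 324 [ 0.0314 -0.0012 -0.0763] [-0.0622 -0.0247 -0.08  ] [ 0.0657  0.025  -0.07  ]
-0.07 32 [ 0.0207  0.0016 -0.0656] [ 0.0087 -0.0173 -0.07  ] [ 0.0457  0.0237 -0.0601]
-0.06 33 [ 0.019   0.0005 -0.0548] [ 0.008  -0.0173 -0.0593] [ 0.0248  0.0193 -0.0503]
-0.05 25 [ 0.0189  0.0025 -0.0444] [ 0.0107 -0.0147 -0.0497] [ 0.0237  0.0182 -0.0413]
-0.04 69 [ 0.0128  0.0002 -0.0333] [ 0.0002 -0.018  -0.0398] [ 0.0229  0.0191 -0.03  ]
-0.03 21 [ 0.0138  0.0024 -0.0279] [ 0.0004 -0.0088 -0.0298] [ 0.0222  0.0179 -0.0226]
```

```bash
python3 -m creep '{"translation":[[0,0,0],[0,0,0.4],[0,0,0.8],[0,0,1.2],[0,0,1.6]],"yaw":[0,0,0,0,0],"gripper":[230,230,230,230,230]}' 3
python3 -m creep '{"translation":[[0,0,0],[0,0,0],[0,0,0],[0,0,0],[0,0,0]],"yaw":[0,0,0,0,0],"gripper":[230,230,230,230,230]}' 3
python3 tilt.py | tail -6
```

```text
time_s: 18.6
ee_pos: [0.5938, 0.2997, 0.1601]
eef_rot: [-3.139, 0.0, 0.114]
force: [1.8, 0.2, 1.0]
grip_width: 0.024
time_s: 19.02
ee_pos: [0.5938, 0.2997, 0.1601]
eef_rot: [-3.139, 0.0, 0.114]
force: [1.1, -0.9, 0.4]
grip_width: 0.0238
-0.08 331 [ 0.0317 -0.0006 -0.0762] [-0.0606 -0.0246 -0.0799] [ 0.0664  0.0249 -0.0705]
-0.07 25 [ 0.02    0.0025 -0.0655] [ 0.0088 -0.0139 -0.07  ] [ 0.0256  0.0197 -0.0604]
-0.06 33 [ 0.0188  0.001  -0.055 ] [ 0.0057 -0.0173 -0.0597] [ 0.0254  0.0195 -0.0501]
-0.05 28 [ 0.0178  0.0002 -0.0449] [ 0.0034 -0.018  -0.0499] [ 0.0232  0.0191 -0.0403]
-0.04 67 [ 0.0132  0.0016 -0.0333] [-0.0032 -0.0172 -0.0397] [ 0.0234  0.0191 -0.0302]
-0.03 21 [ 0.013   0.0004 -0.0285] [ 0.0043 -0.0138 -0.0298] [ 0.0217  0.0179 -0.0221]
```

The pan now carries the weight and the wrist force is near zero. I open slowly and retreat.

```bash
python3 -m creep '{"translation":[[0,0,0],[0,0,0],[0,0,0],[0,0,0],[0,0,0]],"yaw":[0,0,0,0,0],"gripper":[189,187,184,180,170]}' 3
python3 -m creep '{"translation":[[0,0,0],[0,0,0],[0,0,0],[0,0,0],[0,0,0]],"yaw":[0,0,0,0,0],"gripper":[160,150,135,120,120]}'
python3 tilt.py | tail -6
python3 -m creep '{"translation":[[0,0,3],[0,0,12],[0,0,35],[0,0,65],[0,0,100]],"yaw":[0,0,0,0,0],"gripper":[120,120,120,120,120]}'
python3 -m creep '{"translation":[[-25,-10,0],[-60,-20,0],[-95,-35,0],[-130,-50,0],[-160,-70,0]],"yaw":[0,0,0,0,0],"gripper":[120,120,120,120,120]}'
python3 -m creep '{"translation":[[-25,-25,0],[-50,-50,0],[-70,-75,0],[-70,-100,0],[-70,-100,0]],"yaw":[0,0,0,0,0],"gripper":[120,120,120,120,120]}'
cat > fin.py <<'E'
from h import *
for n in('top','scene'):
    c=grab(n); W=world(c); X,Y,Z=[W[...,i] for i in range(3)]
    hsv=cv2.cvtColor(c['pixels'],cv2.COLOR_RGB2HSV); print('==',n)
    r=np.hypot(X-.5945,Y-.3)<.055
    for lo,hi in((.078,.088),(.088,.1),(.1,.112),(.112,.124),(.125,.135),(.138,.15),(.15,.154),(.154,.17)):
        P=W[r&(Z>lo)&(Z<hi)]
        if len(P): print(lo,hi,len(P),np.round(P.mean(0),4),cv2.minEnclosingCircle(P[:,:2].astype(np.float32)*1000))
    m=(hsv[...,1]>80)&(hsv[...,0]<25)&(X>.38)&(X<.58)&(Y>-.09)&(Y<.11)&(Z<.05); P=W[m]
    print('lid',cv2.minAreaRect(P[:,:2].astype(np.float32)*1000))
    m=(abs(X-.49)<.07)&(abs(Y+.286)<.08)&(hsv[...,1]<60)&(hsv[...,2]>90)&(Z>.03)
    k,l,st,ce=cv2.connectedComponentsWithStats(m.astype(np.uint8))
    for i in range(1,k):
        if st[i,4]>8: print('steel in case',st[i],W[l==i].mean(0))
E
python3 fin.py
```

```text
time_s: 19.48
ee_pos: [0.5936, 0.2996, 0.1599]
eef_rot: [-3.139, 0.001, 0.114]
force: [-0.3, 1.1, -0.0]
grip_width: 0.0303
time_s: 19.9
ee_pos: [0.5936, 0.2997, 0.1599]
eef_rot: [-3.139, 0.001, 0.114]
force: [-0.6, 0.6, 0.6]
grip_width: 0.0496
-0.08 408 [ 0.0159 -0.0011 -0.0758] [-0.0644 -0.0246 -0.0799] [ 0.0666  0.0249 -0.0702]
-0.07 25 [ 0.021   0.0012 -0.0657] [ 0.009  -0.0173 -0.0699] [ 0.0273  0.0196 -0.0601]
-0.06 29 [ 0.0205 -0.0004 -0.0547] [ 0.008  -0.0173 -0.0597] [ 0.0248  0.0185 -0.0501]
-0.05 26 [ 0.021   0.0026 -0.0449] [ 0.0083 -0.0147 -0.0499] [ 0.0254  0.0199 -0.0402]
-0.04 85 [ 0.014   0.0007 -0.0331] [-0.0068 -0.0172 -0.0394] [ 0.0269  0.0191 -0.03  ]
-0.03 9 [ 0.0138  0.0006 -0.0263] [-0.0027 -0.0163 -0.0296] [ 0.0193  0.015  -0.022 ]
time_s: 20.37
ee_pos: [0.5931, 0.2994, 0.2607]
eef_rot: [-3.14, 0.003, 0.114]
force: [0.2, -0.1, 0.5]
grip_width: 0.0497
time_s: 20.78
ee_pos: [0.431, 0.2291, 0.2613]
eef_rot: [-3.139, 0.002, 0.115]
force: [1.4, 0.1, 0.1]
grip_width: 0.05
time_s: 21.2
ee_pos: [0.3604, 0.1268, 0.2628]
eef_rot: [-3.14, -0.001, 0.114]
force: [0.5, 0.3,
[... 1182 characters left out ...]
693603516)
0.1 0.112 34 [0.6144 0.3001 0.1059] ((603.7445068359375, 300.6109619140625), 18.230764389038086)
0.112 0.124 32 [0.6144 0.3008 0.119 ] ((603.76611328125, 301.455810546875), 18.276594161987305)
0.125 0.135 75 [0.6066 0.3004 0.1283] ((601.262939453125, 300.4136047363281), 19.214624404907227)
0.138 0.15 23 [0.6086 0.3015 0.1446] ((601.9065551757812, 300.9030456542969), 11.625261306762695)
0.15 0.154 5 [0.6099 0.2971 0.152 ] ((609.623779296875, 298.60882568359375), 6.549530982971191)
0.154 0.17 65 [0.6017 0.3009 0.1597] ((600.1502685546875, 301.4789733886719), 12.667962074279785)
lid ((487.4223327636719, 10.528457641601562), (135.54649353027344, 101.76425170898438), 83.83047485351562)
```

The weight is upright (body-top centre 600, 300; knob 600, 301) and about 5.5 mm from the pan centre. The lid and the short weight are unchanged. I check the bystanders against the first pictures, then hand in.

```bash
python3 - <<'E'
from h import *
for n in('top','scene'):
    c=dict(np.load(f'pics/{n}.npz')); a=cv2.imread(f'pics/{n}1.png'); b=cv2.resize(c['pixels'][:,:,::-1],None,fx=1.5,fy=1.5)
    m=(cv2.GaussianBlur(cv2.absdiff(a,b),(5,5),0).max(2)>45).astype(np.uint8)
    k,l,st,ce=cv2.connectedComponentsWithStats(m); print(n,[list(map(int,s)) for s in st[1:] if s[4]>25])
print(ctrl.get_obs()['joint_vel'].round(3)); ctrl.hand_in()
E
```

```text
top [[206, 213, 13, 15, 118], [210, 215, 20, 22, 225], [344, 268, 76, 61, 3820], [526, 275, 65, 47, 2559], [510, 276, 13, 57, 668], [206, 327, 127, 249, 18952], [328, 337, 27, 52, 998], [745, 452, 17, 5, 48], [681, 478, 16, 16, 136], [421, 480, 104, 96, 6120], [367, 493, 10, 5, 26], [753, 495, 15, 17, 163], [383, 496, 42, 23, 496], [603, 510, 165, 66, 6604], [420, 521, 14, 12, 124], [373, 524, 79, 52, 2139], [637, 536, 29, 15, 68], [324, 550, 31, 26, 445], [581, 565, 21, 10, 49]]
scene [[228, 0, 72, 12, 487], [397, 0, 83, 72, 1884], [482, 0, 12, 7, 52], [478, 0, 122, 87, 7504], [204, 8, 43, 33, 748], [253, 45, 23, 16, 272], [195, 47, 53, 30, 692], [416, 60, 13, 26, 200], [267, 64, 7, 12, 73], [430, 66, 21, 29, 294], [261, 76, 11, 31, 189], [502, 77, 72, 49, 2018], [219, 88, 9, 20, 95], [479, 115, 41, 36, 727], [489, 119, 12, 3, 28], [439, 149, 8, 14, 77], [511, 163, 9, 6, 38], [525, 163, 11, 16, 99], [463, 165, 10, 32, 169], [502, 164, 8, 9, 49], [423, 172, 13, 11, 70], [439, 182, 12, 8, 63], [494, 184, 8, 20, 96], [274, 222, 25, 8, 103], [298, 226, 23, 17, 137], [368, 274, 68, 51, 1990], [520, 347, 14, 11, 114], [512, 356, 22, 18, 248]]
[ 0.029  0.03  -0.013  0.    -0.002  0.01 ]
the job is handed in; nothing more can be done
```

The job is done and handed in. The lid is on the mat, the tall weight stands on the balance pan, and the short weight is still in its socket.

- **Lid:** I gripped the handle by its ends, slid the lid out along the grooves and laid it flat, handle up. The top camera puts its centre at (486, 12) mm, against about (487, 12) for the mat. The scene camera gave the lid centre as (487, 10.5).
- **Tall weight:** I drew it out along the sloped socket axis and let it swing nearly upright on a loosened grip. I then lowered it slowly onto the pan and released with the wrist force near zero. It stands upright at about (600, 300) mm.
- **Off centre:** the tall weight is about 5.5 mm to +x of the pan centre. I left it there rather than disturb it again.
- **Short weight:** its position in the case is unchanged within measurement.
- **Bystanders:** comparing before and after pictures showed no change at the bottles, beaker, jar, spatula or dish. In the top view the arm's end position overlaps the mortar's area. The scene view shows no change there.
- **Limits:** it took about 21 s of the 59 s, and the wrist force readings stayed under 8 N.
- **Not viewed:** I had used all 12 pictures before the final set-down, so the checks on the weight after that were numerical only.

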